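# Turn the filter cup mouth-up and load its element

## Robot

A 6-joint arm with a two-finger parallel gripper is mounted at the origin on the work surface. World frame = base frame: x ahead of the robot, y to its left, z up, the work surface at z = 0. Lengths are in m, angles in rad, forces in N, time in s.
With the tool pointing down it reaches from about 0.325 to 0.775 m from the base axis. Payload 5.5 kg.
Tool frame: the origin (TCP) lies between the finger pads; the fingertips stand 8 mm ahead of it and the grasp point (between the pads) lies 11 mm behind it (tcp_to_tips is the distance from the TCP to the fingertips, in m); z points along the fingers, y is the direction in which the jaws open and shut (so a half turn about z gives the same grasp; the last joint's range is limited). The gripper opens to 88 mm and grips with 3 to 60 N. Pads are 20 mm wide; open, the fingers measure 115 mm over their backs; the gripper's body (75 mm by 178 mm) begins 61 mm behind the grasp point.
Start: joints at [1.103, 0.091, 1.231, -0, 1.82, -0.057], TCP at [0.24, 0.55, 0.231] pointing down, gripper open.
Joint ranges: [-2.87, 2.87], [-0.86, 2.18], [0.17, 2.46], [-1.51, 4.65], [0.06, 2.69], [-2.65, 2.65]. Speed limits (rad/s): [2.57, 2.57, 3.01, 3.14, 3.14, 3.14].

## Interface

Orientations are given as a unit quaternion [w, x, y, z].
In Python, from bench import * gives the robot as it stands. Calls block until the motion is done:
- move_to(position, orientation): joint-space move of the TCP to a pose.
- move_l(position, speed=0.15, orientation=None): straight line of the TCP; orientation=None keeps the orientation; speed is the mean speed in m/s.
- movej(angles): joint-space move.
- gripper_open() and close(): open the fingers fully, or close them until they stop; the grip force is fixed at half the most.
- hold(seconds).
- inverse_kinematics(position, orientation): joint angles nearest the present ones, or None.
- state(): the state.
- get_image(name): name is "scene" or "top" or "wrist"; returns a dict with "frame" (400x640x3 uint8, blue, green, red), "depth" (400x640 float32, m along the optical axis (not along the pixel's ray), 0 where there is no reading), "camera_matrix" (3x3 intrinsics, pixels), "view" (4x4, takes a point from world to camera coordinates). Camera axes: x right, y up, looking along -z (the intrinsics and any distortion apply to the point x, -y, -z); pixel columns grow to the right and rows downward; lengths in m; the calibration is good to about 2 mm. A picture is of the moment at which its call begins.
A pose or a line that the arm cannot do raises IKError and nothing moves.
- job_done(): hands the job in, once; it reports no verdict.
The state is a dict: "time": time; "joint_pos": joint angles; "dq": joint speeds; "joint_torque": joint torques, N m; "ee_pos": TCP position; "ee_rot": TCP orientation; "ft_force": force on the tool from outside, world axes, zero at the start; "moment": the same for the moment, N m; "finger_gap": finger opening in m.
Only numpy, scipy, OpenCV 4.12 (cv2) and the standard library are available. Lean on these libraries where they do the work, as an engineer would, in place of code of your own. Each camera call takes 0.05 s, during which the arm holds its last target.

## Task

The washed filter cup stands mouth-down on the dark drain plate: turn it over and stand it mouth-up in the middle of the round green mat, let go of it, and only then lower the white filter element upright into it until it rests on the bottom. Do not drop or throw either part, leave the wrench, coupling, ring and bottle where they are, and let go of everything at the end.

Things in the scene. Friction and masses are not known exactly. Their poses are not given: they have to be found in the camera images.
- cup_center (a point): Centre of the filter cup: on its axis, 43 mm from either end. z runs from the mouth towards the CLOSED end (z up = mouth-down as at the start, z down = mouth-up); x and y are square to the flat sides, 31 mm from the axis. The cup is 86 mm tall, 62 x 62 mm square outside at both ends with a round aluminium barrel 61 mm across between. Laid on a flat side it does not roll.
- element_center (a point): The filter element: a white pleated cylinder with orange caps at both ends, 38 mm diameter, 130 mm long, 0.15 kg, both ends alike, standing upright on the bench. The point is its centre, on the axis, 65 mm from either end; z along its axis. In the cup it stands on the bore's floor and sticks out 56 mm above the mouth.
- mat_top (a point): The round green assembly mat, 140 mm diameter, 4 mm thick, fixed to the bench. The point is the centre of its top face; z up.
- drain_plate: The dark steel drain plate the cup starts on, 150 x 150 mm and 6 mm thick, fixed. Origin: centre of its underside, on the bench; its x and y run along its edges.
- cup: The filter cup, 0.4 kg: its mouth is a blue square collar 12 mm high around a round bore 50 mm across and 74 mm deep; the closed end is a plain aluminium square plate 12 mm thick. Starts mouth-down on the drain plate. Origin on the axis in the mouth plane, 43 mm from cup_center; same axes.
- element: The filter element's body, same axes as point element_center; origin at the centre of one end face, 65 mm from element_center.
- coupling: Bystander: a loose stepped steel coupling, 48 mm across, 36 mm high (origin: centre of its underside).
- wrench: Bystander: a loose steel wrench 170 mm long, lying flat, under 12 mm thick (origin: near the middle of its underside, x along its length).
- collar: Bystander: a loose dark steel ring, 56 mm across, 22 mm high (origin: centre of its underside).
- cleaner: Bystander: a loose closed white bottle with a red cap, 64 mm across, 170 mm high (origin: centre of its underside).
Things that resemble listed ones, but are neither listed nor needed, are in the scene too. Of the things that look like the element, the larger one is meant. What is meant by the cup is not turquoise, and is the larger of those in its own colour.

How it is judged:
By the outcome, as a careful person would: the job done as asked, in the order asked, and still so for the second after the job is handed in, with the robot touching nothing.
It also fails if it takes over 72 s, if anything falls off the work surface, if the arm or the gripper's body presses on something with over 40 N, if the wrist force passes 120 N, or if a joint passes its speed limit or range.

## Working session

There is one attempt and no reset: what is moved stays moved. The work goes in short steps, each a Python script; the robot and the scene stay as the last script left them, time stands still between calls to the robot, and variables do not carry over. Pictures are saved under pics/ and viewed, and the job is handed in when it is done.

```bash
mkdir -p pics; ls
python3 - <<'E'
from bench import *
import cv2,numpy as np
for n in ["scene","top"]:
    d=get_image(n); cv2.imwrite(f"pics/{n}0.png",d["frame"]); np.savez(f"{n}0.npz",**d)
    print(n,d["camera_matrix"].tolist(),np.round(d["view"],3).tolist(), [k for k in d])
s=state();print(s)
E
```

```text
pics
scene [[429.6032748987239, 0.0, 317.30812166966064], [0.0, 429.6032748987239, 198.94119846657472], [0.0, 0.0, 1.0]] [[0.603, 0.798, 0.0, -0.326], [-0.556, 0.42, 0.717, 0.257], [0.572, -0.433, 0.697, -1.401], [0.0, 0.0, 0.0, 1.0]] ['frame', 'depth', 'camera_matrix', 'view']
top [[409.32252753448796, 0.0, 324.0240168894148], [0.0, 409.32252753448796, 198.65221323638147], [0.0, 0.0, 1.0]] [[0.005, -1.0, 0.023, -0.031], [0.991, 0.008, 0.134, -0.534], [-0.134, 0.022, 0.991, -0.98], [0.0, 0.0, 0.0, 1.0]] ['frame', 'depth', 'camera_matrix', 'view']
{'time': 0.1, 'joint_pos': array([ 1.10330940e+00,  9.17873693e-02,  1.23174349e+00, -2.72842786e-06,
        1.81977502e+00, -5.67088378e-02]), 'dq': array([-0.00238712, -0.00123627, -0.00485256, -0.00053898,  0.00150188,
        0.00029869]), 'joint_torque': array([ 2.28521742e-03, -4.47853875e+01, -4.07571423e+01,  7.00273854e-02,
        2.83776369e-02, -1.25895381e-04]), 'ee_pos': array([0.23949341, 0.54986992, 0.22963006]), 'ee_rot': array([-2.20677437e-04,  2.03948294e-01,  9.78981287e-01, -8.27700984e-04]), 'ft_force': array([-0.56736773,  0.3753231 , -0.59837039]), 'moment': array([ 0.01229337, -0.01415809, -0.02254696]), 'finger_gap': 0.08783733237428105}
```

View pics/scene0.png

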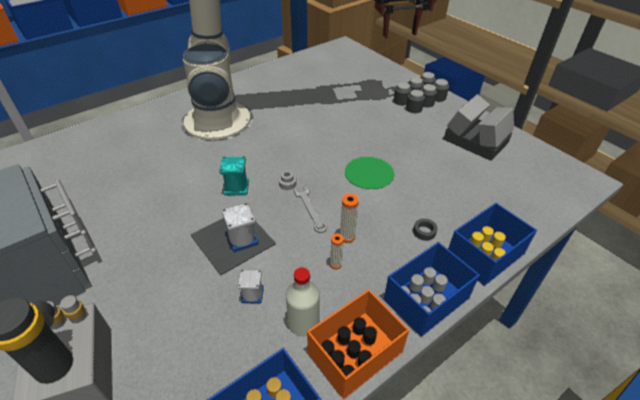

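View pics/top0.png

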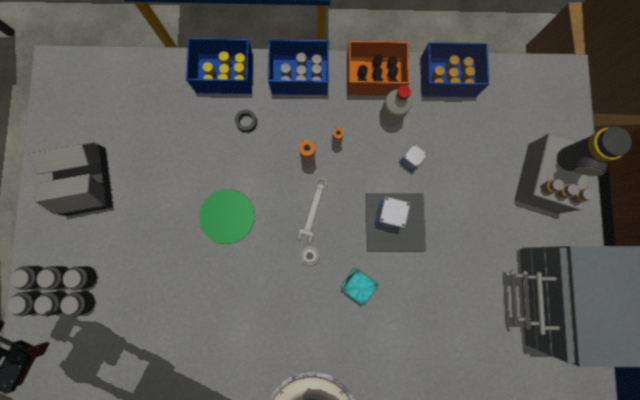

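The scene shows the cup on the dark plate (top 394,212; scene 240,225) and the larger element (top 307,148; scene 349,215). The mat is at top 227,216. The turquoise cup, small cup and small element are decoys. Next I'll measure with depth.

```bash
cat > h.py <<'E'
import numpy as np, cv2
def cloud(d):
    K=d["camera_matrix"];V=d["view"];z=d["depth"].astype(float)
    v,u=np.mgrid[:z.shape[0],:z.shape[1]]
    P=np.stack([(u-K[0,2])/K[0,0]*z,-(v-K[1,2])/K[1,1]*z,-z],-1)
    W=(P-V[:3,3])@V[:3,:3]
    W[z==0]=np.nan
    return W
def near(W,xy,r,z0,z1):
    m=(np.hypot(W[...,0]-xy[0],W[...,1]-xy[1])<r)&(W[...,2]>z0)&(W[...,2]<z1)
    return m
E
python3 - <<'E'
from h import *
for n,px in [("top",dict(cup=(394,212),el=(307,147),mat=(227,216),plate=(394,242),wr=(315,205),coup=(310,256),bott=(398,108),ring=(238,122),cupS=(414,158),elS=(338,132),tq=(360,287))),("scene",dict(cup=(239,212),el=(349,200),mat=(370,172)))]:
    d=np.load(n+"0.npz");W=cloud(d)
    for k,(u,v) in px.items(): print(n,k,np.round(W[v,u],4))
    if n=="top": T=W
    f=d["frame"].astype(int)
    g=(f[...,1]>f[...,2]*1.8)&(f[...,1]>f[...,0]*1.5)&(W[...,2]<0.02)&(W[...,2]>-.02)&(f[...,1]>80)
    # largest component
    c,l,s,ce=cv2.connectedComponentsWithStats(g.astype(np.uint8)); i=1+np.argmax(s[1:,4]); 
    m=l==i; p=W[m]; print(n,"mat",s[i,4],p.mean(0), p.min(0),p.max(0))
    cx=T[212,394]
    m=near(W,cx[:2],.06,.085,.1); p=W[m][:,:2].astype(np.float32); r=cv2.minAreaRect(p); print(n,"cup",len(p),W[m][:,2].mean(),r)
    ex=T[147,307]
    m=near(W,ex[:2],.05,.12,.14);p=W[m];print(n,"el",len(p),p.mean(0),cv2.minEnclosingCircle(p[:,:2].astype(np.float32)))
    m=near(W,ex[:2],.06,.02,.115);p=W[m];print(n,"el body",len(p),p.min(0),p.max(0))
    pl=(np.abs(W[...,2]-.006)<.012)&(f.sum(-1)<240)&(np.hypot(W[...,0]-cx[0],W[...,1]-cx[1])<.13)
    c,l,s,ce=cv2.connectedComponentsWithStats(pl.astype(np.uint8)); i=1+np.argmax(s[1:,4]);p=W[l==i]
    print(n,"plate",cv2.minAreaRect(p[:,:2].astype(np.float32)),p[:,2].mean())
E
```

```text
top cup [ 0.496  -0.1903  0.0925]
top el [0.6388 0.0144 0.1349]
top mat [0.4917 0.2177 0.0046]
top plate [ 0.4286 -0.2055  0.0074]
top wr [ 0.5215 -0.005   0.0052]
top coup [0.3926 0.0061 0.0367]
top bott [ 0.7406 -0.1992  0.1175]
top ring [0.7323 0.1945 0.0235]
top cupS [ 0.6336 -0.2483  0.0612]
top elS [ 0.6874 -0.0586  0.0941]
top tq [ 0.3227 -0.1102  0.0846]
top mat 2251 [0.49151876 0.21905275 0.00426574] [ 0.4260011   0.15154536 -0.00173755] [0.55905447 0.2863295  0.01140321]
top cup 696 0.09218527698027441 ((0.49733322858810425, -0.19293750822544098), (0.06240090727806091, 0.06225031986832619), 76.71533203125)
top el 219 [0.63831135 0.01452957 0.1299281 ] ((0.6393522620201111, 0.014971775002777576), 0.019133904948830605)
top el body 122 [ 0.62076702 -0.0016015   0.02001764] [0.63396389 0.03176278 0.11303255]
top plate ((0.47838571667671204, -0.21263249218463898), (0.14581571519374847, 0.1375543773174286), 0.9168530702590942) 0.006689331485093292
scene cup [ 0.4953 -0.1869  0.0946]
scene el [0.6444 0.0094 0.1332]
scene mat [0.496  0.2203 0.0036]
scene mat 1217 [0.49659254 0.21586529 0.00519288] [ 4.26418661e-01  1.49705054e-01 -1.08669468e-04] [0.56291466 0.28534729 0.01006582]
scene cup 605 0.09298389725796162 ((0.49824345111846924, -0.1917370855808258), (0.06213421747088432, 0.06660302728414536), 76.14643859863281)
scene el 214 [0.64344515 0.01345084 0.12973271] ((0.6411677598953247, 0.015352623537182808), 0.019722726196050644)
scene el body 437 [ 0.62742008 -0.00313683  0.02057887] [0.65948058 0.02976715 0.11493612]
scene plate ((0.4841693043708801, -0.21126770973205566), (0.14697441458702087, 0.14494170248508453), 0.7152501344680786) 0.008149570250064776
```

```bash
cat >> h.py <<'E'
from scipy.spatial.transform import Rotation as R
def quat(zdir,ydir):
    z=np.array(zdir,float);z/=np.linalg.norm(z);y=np.array(ydir,float);y-=z*(y@z);y/=np.linalg.norm(y)
    x=np.cross(y,z);q=R.from_matrix(np.stack([x,y,z],1)).as_quat();return np.array([q[3],q[0],q[1],q[2]])
def zaxis(q): return R.from_quat([q[1],q[2],q[3],q[0]]).as_matrix()
E
python3 - <<'E'
from bench import *
from h import *
d=get_image("wrist");cv2.imwrite("pics/wrist0.png",d["frame"]);V=d["view"];c=-V[:3,:3].T@V[:3,3]
s=state();Rm=zaxis(s["ee_rot"]);print("cam in tool",Rm.T@(c-s["ee_pos"]), "look",Rm.T@(-V[2,:3]))
for name,c,zz in [("cup",(.4975,-.1925),.049),("mat",(.493,.2175),.047)]:
  for az in range(-180,180,15):
    for el in (0,15,30):
      a=np.radians(az);e=np.radians(el)
      z=np.array([np.cos(a)*np.cos(e),np.sin(a)*np.cos(e),-np.sin(e)])
      for sg in (1,-1):
        y=np.array([-np.sin(a),np.cos(a),0])*sg
        p=np.array([*c,zz])+.011*z
        q=inverse_kinematics(p,quat(z,y))
        if q is not None: print(name,az,el,sg,np.round(q,2))
E
```

```text
cam in tool [ 0.07841624 -0.00107953 -0.15437005] look [-2.84418740e-01 -2.08419941e-04  9.58700129e-01]
cup -180 15 1 [-0.27  1.01  0.79 -0.51  2.58  1.05]
cup -180 15 -1 [-0.27  1.01  0.79 -0.51  2.58 -2.09]
cup -180 30 1 [-0.28  0.83  0.92 -0.36  2.39  1.16]
cup -180 30 -1 [-0.28  0.83  0.92 -0.36  2.39 -1.98]
cup -165 0 1 [-0.17  1.09  0.83 -0.94  2.59  0.71]
cup -165 0 -1 [-0.17  1.09  0.83 -0.94  2.59 -2.43]
cup -165 15 1 [-0.18  0.94  0.9  -0.7   2.45  0.87]
cup -165 15 -1 [-0.18  0.94  0.9  -0.7   2.45 -2.27]
cup -165 30 1 [-0.2   0.76  1.02 -0.53  2.28  0.96]
cup -165 30 -1 [-0.2   0.76  1.02 -0.53  2.28 -2.18]
cup -150 0 1 [-0.08  0.99  1.   -1.04  2.43  0.66]
cup -150 0 -1 [-0.08  0.99  1.   -1.04  2.43 -2.48]
cup -150 15 1 [-0.09  0.84  1.06 -0.84  2.3   0.76]
cup -150 15 -1 [-0.09  0.84  1.06 -0.84  2.3  -2.38]
cup -150 30 1 [-0.11  0.67  1.16 -0.66  2.15  0.82]
cup -150 30 -1 [-0.11  0.67  1.16 -0.66  2.15 -2.33]
cup -135 0 1 [ 0.01  0.87  1.19 -1.12  2.25  0.65]
cup -135 0 -1 [ 0.01  0.87  1.19 -1.12  2.25 -2.49]
cup -135 15 1 [-0.    0.72  1.25 -0.94  2.13  0.69]
cup 
[... 8741 characters left out ...]
  0.89  2.17 -0.74]
mat 135 30 1 [-0.03  0.54  1.34  0.73  2.03  2.39]
mat 135 30 -1 [-0.03  0.54  1.34  0.73  2.03 -0.75]
mat 150 0 1 [0.02 0.98 1.01 0.98 2.46 2.43]
mat 150 0 -1 [ 0.02  0.98  1.01  0.98  2.46 -0.71]
mat 150 15 1 [0.03 0.83 1.07 0.78 2.33 2.33]
mat 150 15 -1 [ 0.03  0.83  1.07  0.78  2.33 -0.81]
mat 150 30 1 [0.05 0.66 1.17 0.61 2.18 2.27]
mat 150 30 -1 [ 0.05  0.66  1.17  0.61  2.18 -0.87]
mat 165 0 1 [0.12 1.09 0.83 0.86 2.63 2.37]
mat 165 0 -1 [ 0.12  1.09  0.83  0.86  2.63 -0.77]
mat 165 15 1 [0.12 0.94 0.91 0.64 2.48 2.21]
mat 165 15 -1 [ 0.12  0.94  0.91  0.64  2.48 -0.94]
mat 165 30 1 [0.14 0.76 1.03 0.48 2.31 2.11]
mat 165 30 -1 [ 0.14  0.76  1.03  0.48  2.31 -1.03]
```

View pics/wrist0.png

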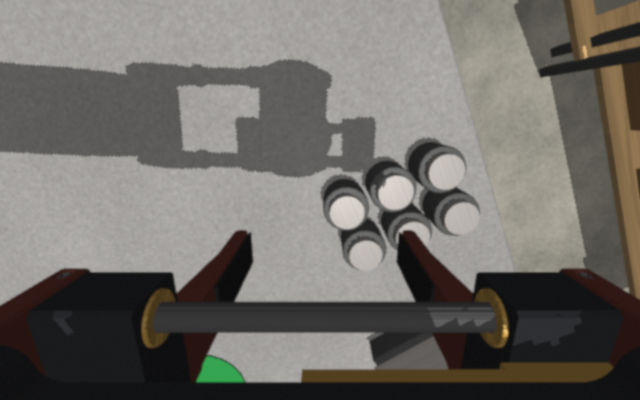

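The wrist camera view shows only the gripper, the stacked cans and the mat edge (200,370). Nothing is in the way.

Plan for turning the cup over:
1. Flip it in two 90° pitches. Each goes from a 45° side-tilted grasp to 45° on the other side.
2. Lay it on its flat on the mat in between. This keeps the gripper body and camera well clear of the bench.

First I'll check that the waypoints are reachable.

```bash
cat >> h.py <<'E'
CUP=np.array([.4978,-.1924]); MAT=np.array([.4935,.2178]); EL=np.array([.6402,.0152])
def gp(g,A,tilt):
    """grasp point g, azimuth A (deg), tilt deg from vertical towards A; jaw axis fixed = A-90"""
    a=np.radians(A);t=np.radians(tilt)
    z=np.array([np.cos(a)*np.sin(t),np.sin(a)*np.sin(t),-np.cos(t)])
    return np.array(g,float)+.011*z, quat(z,[np.sin(a),-np.cos(a),0]), z
A1=76.5; A2=113.8
E
python3 - <<'E'
from bench import *
from h import *
for nm,c,A,zz in [("cup",CUP,A1,.049),("mat",MAT,A2,.035)]:
  for tilt,z in [(45,zz),(45,zz+.08),(45,.2),(0,.2),(-45,.2),(-45,zz)]:
    p,q,_=gp([*c,z],A,tilt); j=inverse_kinematics(p,q); print(nm,tilt,z,None if j is None else np.round(j,2))
p,q,z=gp([*CUP,.049],A1,45); print(p-.1*z, inverse_kinematics(p-.13*z,q))
for z in (.108,.25):
  j=inverse_kinematics([*EL,z],quat([0,0,-1],[np.cos(.567),np.sin(.567),0]));print(j)
j=inverse_kinematics([*MAT,.25],quat([0,0,-1],[np.cos(.567),np.sin(.567),0]));print(j)
E
```

```text
cup 45 0.049 [-0.81  0.25  1.57  0.65  1.77 -0.6 ]
cup 45 0.129 [-0.81  0.18  1.51  0.67  1.88 -0.51]
cup 45 0.2 [-0.81  0.14  1.43  0.7   1.97 -0.43]
cup 0 0.2 [-0.43 -0.09  1.49 -0.    1.75 -0.2 ]
cup -45 0.2 [ 0.   -0.02  1.59 -0.77  1.74  0.17]
cup -45 0.049 [ 0.    0.11  1.74 -0.76  1.54  0.36]
mat 45 0.035 [-0.05  0.21  1.65  0.69  1.67 -0.53]
mat 45 0.115 [-0.05  0.13  1.59  0.7   1.78 -0.44]
mat 45 0.2 [-0.05  0.08  1.49  0.73  1.9  -0.34]
mat 0 0.2 [ 0.35 -0.08  1.47 -0.    1.75 -0.06]
mat -45 0.2 [ 0.77  0.08  1.49 -0.75  1.82  0.25]
mat -45 0.035 [ 0.77  0.21  1.65 -0.73  1.6   0.45]
[ 0.4831087  -0.25359367  0.1119325 ] [-0.9301771   0.30101299  1.34488968  0.6338999   1.98040066 -0.58218129]
[-2.93802964e-02  2.08897575e-01  1.31810433e+00 -4.44089210e-16
  1.61459075e+00 -5.96380296e-01]
[-2.93802964e-02  2.07933289e-01  1.06803039e+00 -4.44089210e-16
  1.86562897e+00 -5.96380296e-01]
[ 3.52554873e-01 -6.72755325e-02  1.35599805e+00 -4.44089210e-16
  1.85287014e+00 -2.14445127e-01]
```

Run:
```python
from bench import *
from h import *
p,q,z=gp([*CUP,.30],A1,0); move_to(p,q); print(state()["time"])
p,q,z=gp([*CUP,.049],A1,45)
move_to(p-.13*z,q); print(state()["time"])
for n in ["scene","wrist"]:
    cv2.imwrite(f"pics/{n}1.png",get_image(n)["frame"])
s=state();print(s["time"],s["ee_pos"],p-.13*z,s["ft_force"])
```

```text
2.925
3.6833
3.7833 [ 0.47981989 -0.27328759  0.13622241] [ 0.47815657 -0.27422075  0.13314571] [0.02816289 0.24591732 0.00496825]
```

View pics/scene1.png

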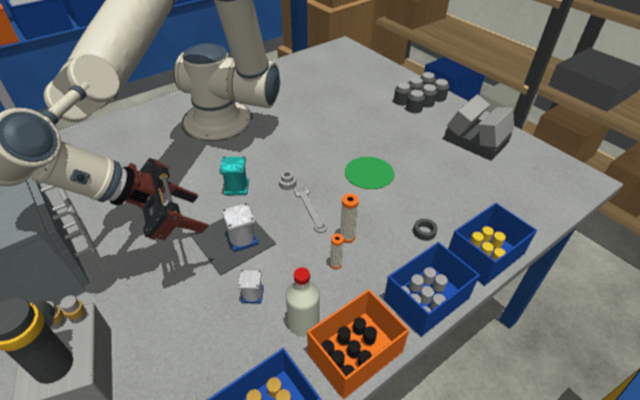

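View pics/wrist1.png

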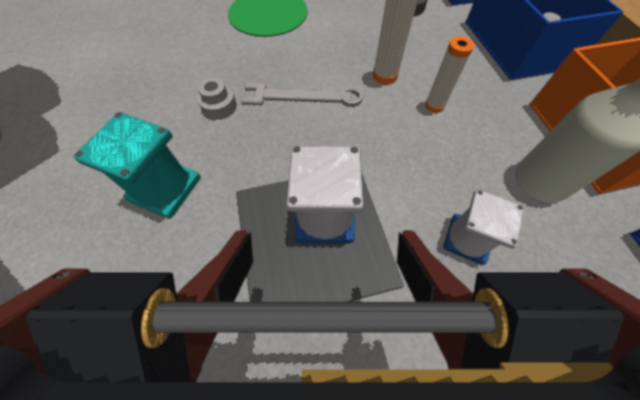

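The wrist view shows the cup (326,190) centred between the jaws (about 240 and 408), with its sides square to them. The path is clear, so I'll go in and grip.

Run:
```python
from bench import *
from h import *
p,q,z=gp([*CUP,.049],A1,45)
move_l(p,speed=.1,orientation=q); hold(.3); s=state(); print(s["time"],s["ee_pos"]-p,s["ft_force"])
close(); hold(.2); s=state(); print(s["time"],s["finger_gap"],s["ft_force"],s["ee_pos"]-p)
move_l(p+[0,0,.02],speed=.05); hold(.2); s=state(); print(s["finger_gap"],s["ft_force"],s["moment"],s["time"])
cv2.imwrite("pics/scene2.png",get_image("scene")["frame"])
cv2.imwrite("pics/wrist2.png",get_image("wrist")["frame"])
```

```text
5.5333 [ 2.30154013e-05 -2.25735346e-04  1.23565873e-04] [-0.36790355  0.13694503 -0.25169433]
6.3 0.05941466631054354 [ 2.07727875 -1.14210812  0.39852773] [ 1.56448885e-04 -1.53783965e-04  4.41113634e-05]
0.0596298633076184 [-0.12347834  0.52955324 -4.03308429] [-0.78833119  0.24410073 -0.00847219] 7.05
```

View pics/scene2.png

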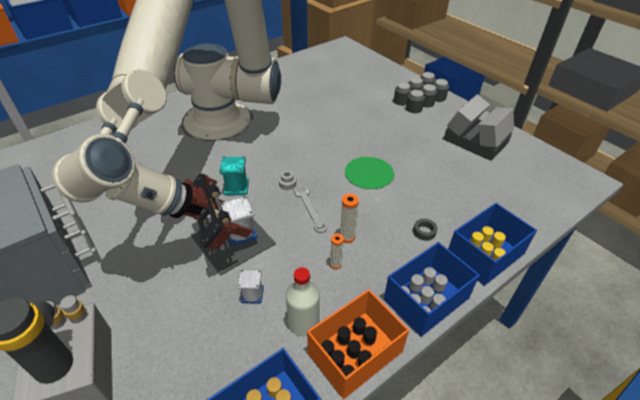

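View pics/wrist2.png

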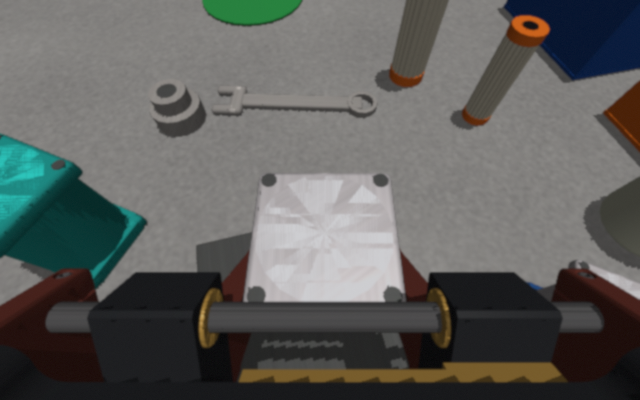

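The cup is held: gap 59.6 mm, about 4 N of weight. In the wrist view its closed end (323,235) stays square to the jaws. Next I'll lift, carry it to the mat and pitch it 90°.

Run:
```python
from bench import *
from h import *
p,q,z=gp([*CUP,.20],A1,45); move_l(p,speed=.15)
for t in (20,0):
    p,q,z=gp([*CUP,.27],A1,t); move_to(p,q)
# carry along an arc at constant radius-ish
a0=np.arctan2(CUP[1],CUP[0]);a1=np.arctan2(MAT[1],MAT[0]);
for f in (.5,1):
    a=a0+(a1-a0)*f; r=.535; p,q,z=gp([r*np.cos(a),r*np.sin(a),.27],A1+(A2-A1)*f,0); move_to(p,q)
p,q,z=gp([*MAT,.2],A2,-22); move_to(p,q)
p,q,z=gp([*MAT,.15],A2,-45); move_to(p,q)
p,q,z=gp([*MAT,.055],A2,-45); move_l(p,speed=.1); hold(.3)
s=state(); print(s["time"],s["finger_gap"],s["ft_force"],s["ee_pos"]-p)
for n in ("scene","top"):
    d=get_image(n);cv2.imwrite(f"pics/{n}3.png",d["frame"])
    x,y,w,h=(300,100,160,100) if n=="scene" else (150,150,160,120)
    cv2.imwrite(f"pics/{n}3c.png",cv2.resize(d["frame"][y:y+h,x:x+w],None,fx=4,fy=4))
```

```text
13.0083 0.05913521466697551 [ 0.21667161  1.08024823 -3.56657335] [0.00015259 0.00014331 0.00043197]
```

View pics/scene3c.png

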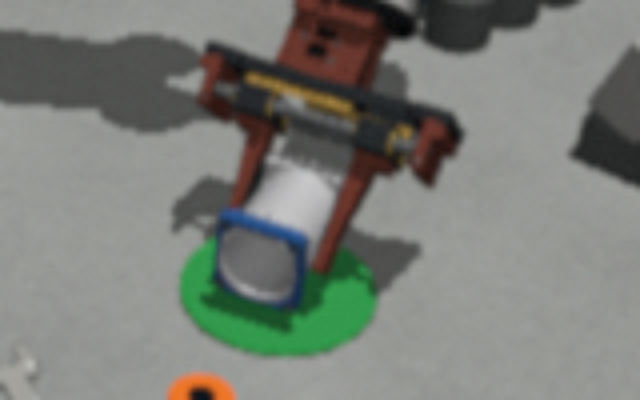

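View pics/scene3.png

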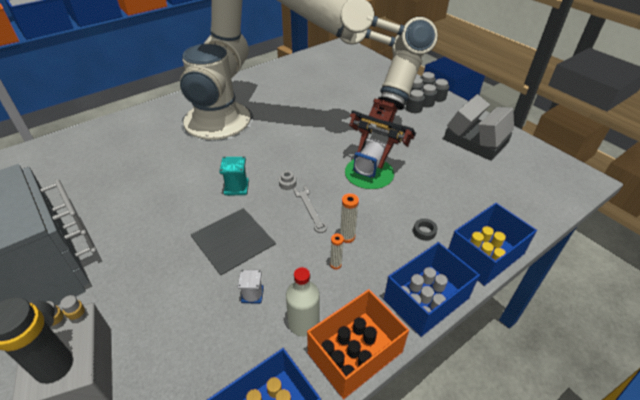

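The cup now lies horizontal above the mat, its blue mouth facing the element (scene 372,165). Next I'll lower it to contact, watching the force.

```bash
cat >> h.py <<'E'
def lower(bench,p,zstop,fth=4,step=.0015):
    """lower TCP from present in steps until ft z rises by fth"""
    p=np.array(p,float); bench.hold(.15); f0=bench.state()["ft_force"][2]
    while p[2]>zstop:
        p[2]-=step; bench.move_l(p,speed=.03); bench.hold(.08)
        s=bench.state(); df=s["ft_force"][2]-f0
        if df>fth: print("contact",p[2],df); return p
    print("no contact",p[2],df); return p
E
python3 - <<'E'
import bench
from bench import *
from h import *
p,q,z=gp([*MAT,.040],A2,-45); move_l(p,speed=.05)
off=p[2]-.040
p=lower(bench,p,.030+off,3); print("grasp z",p[2]-off,state()["ft_force"],state()["moment"])
gripper_open(); hold(.3); s=state(); print(s["time"],s["finger_gap"],s["ft_force"])
move_l(p-.14*z,speed=.2); 
p,q,z=gp([*MAT,.28],A2,0); move_to(p,q); hold(.2)
for n in ("wrist","top"):
    d=get_image(n);cv2.imwrite(f"pics/{n}4.png",d["frame"]); np.savez(f"{n}4.npz",**d)
print(state()["time"])
E
python3 - <<'E'
from h import *
for n in ("wrist","top"):
    d=np.load(n+"4.npz");W=cloud(d); m=near(W,MAT,.08,.04,.075)
    p=W[m]; print(n,len(p),np.median(p[:,2]),p[:,2].max(),cv2.minAreaRect(p[:,:2].astype(np.float32)) if len(p) else 0)
E
```

```text
contact 0.026221825406947973 7.8184317233490805
grasp z 0.033999999999999996 [-4.23075162  0.15259159  4.97968509] [-0.29293046  0.66335255 -0.36210849]
15.975 0.08778949027683243 [ 0.03537287 -0.61371117 -0.30949474]
17.8667
wrist 3240 0.0643881721360104 0.0686032929822784 ((0.4931488335132599, 0.21700817346572876), (0.06205959990620613, 0.08664194494485855), 23.80365753173828)
top 714 0.06292298428411697 0.07053822554959945 ((0.4921402037143707, 0.21639418601989746), (0.06243060901761055, 0.08632339537143707), 23.991519927978516)
```

View pics/wrist4.png

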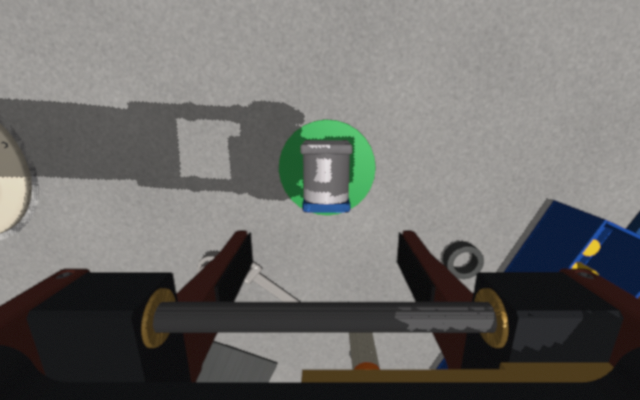

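View pics/top4.png

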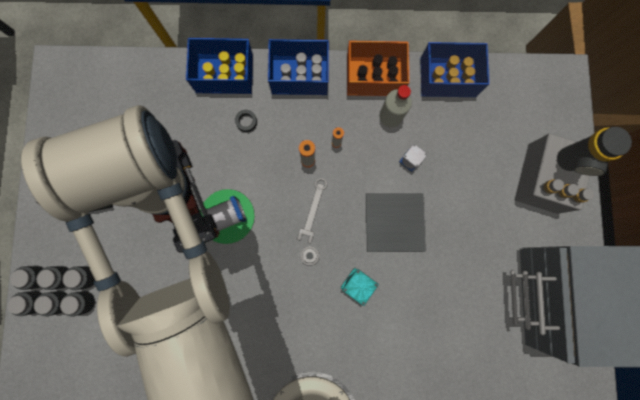

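The cup rests on its flat on the mat (wrist 327,180; mouth at 327,207), centre about (0.493, 0.217) and axis at 113.8° as planned. I'll remeasure the mat from the wrist image, then do the second pitch.

```bash
python3 - <<'E'
from h import *
from scipy.optimize import least_squares
d=np.load("wrist4.npz");W=cloud(d);f=d["frame"].astype(int)
g=(f[...,1]>f[...,2]*1.4)&(f[...,1]>f[...,0]*1.3)&(f[...,1]>50)
c,l,s,ce=cv2.connectedComponentsWithStats(g.astype(np.uint8));i=1+np.argmax(s[1:,4])
p=W[(l==i)][:,:2].astype(np.float32); p=p[~np.isnan(p).any(1)]
print(len(p),cv2.minEnclosingCircle(p))
h=cv2.convexHull(p)[:,0]; r=least_squares(lambda x:np.hypot(h[:,0]-x[0],h[:,1]-x[1])-.07,[.493,.217],loss="soft_l1",f_scale=.001);print(r.x,r.cost)
E
python3 - <<'E'
from bench import *
from h import *
C=np.array([.4932,.2172])
p,q,z=gp([*C,.0355],A2,45)
move_to(p-.13*z+[0,0,.02],q); move_l(p-.1*z,speed=.1); 
move_l(p,speed=.1); hold(.3); s=state(); print(s["time"],s["ee_pos"]-p,s["ft_force"])
close(); hold(.2); s=state(); print(s["time"],s["finger_gap"],s["ft_force"])
move_l(p+[0,0,.02],speed=.05); hold(.2); s=state(); print(s["finger_gap"],s["ft_force"],s["time"])
d=get_image("scene")["frame"]; cv2.imwrite("pics/scene5.png",cv2.resize(d[80:230,260:460],None,fx=4,fy=4))
E
```

```text
3884 ((0.493364155292511, 0.21854808926582336), 0.06960263848304749)
[0.49368162 0.21818596] 1.663886450254316e-05
20.625 [ 0.00026792 -0.00019358  0.00022266] [-0.28242316  0.60631204 -0.42642016]
21.4167 0.05915210319652515 [ 0.80070957  1.53069863 -1.14440871]
0.059322122685220004 [ 0.62096558  0.4697258  -3.1097968 ] 22.1667
```

View pics/scene5.png

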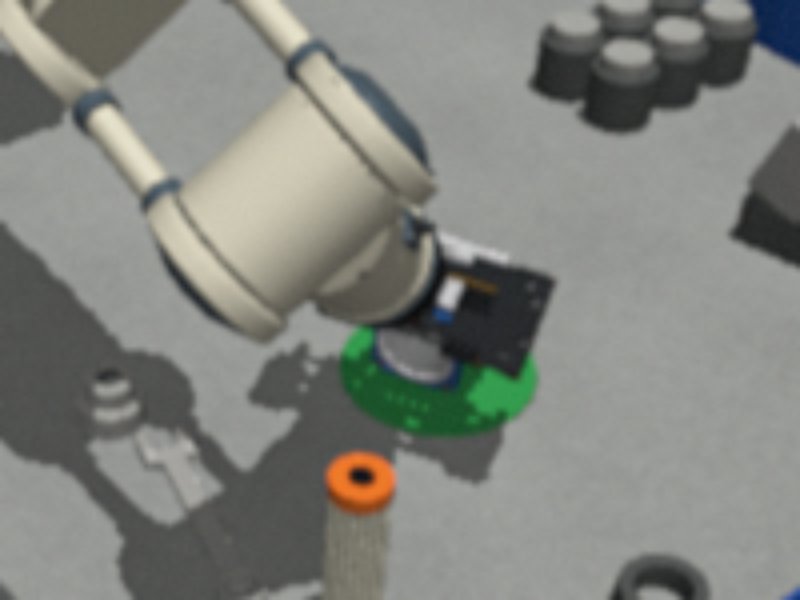

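The cup is held again and raised (scene crop, mouth at 415,350). The mat centre refines to (0.4937, 0.2182). Now I'll pitch it to mouth-up and lower it.

Run:
```python
import bench
from bench import *
from h import *
M=np.array([.4937,.2182])
p,q,z=gp([*M,.20],A2,45); move_l(p,speed=.15)
for t in (22,0,-22,-45):
    p,q,z=gp([*M,.20],A2,t); move_to(p,q)
p,q,z=gp([*M,.053],A2,-45); move_l(p,speed=.1); hold(.2)
off=p[2]-.053
d=get_image("scene")["frame"]; cv2.imwrite("pics/scene6.png",cv2.resize(d[80:230,260:460],None,fx=4,fy=4))
p=lower(bench,p,.042+off,3,.001); s=state();print("grasp z",p[2]-off,s["ft_force"],s["moment"],s["time"],s["finger_gap"])
```

```text
contact 0.03922182540694797 5.3904659529016685
grasp z 0.04699999999999999 [-1.02572973 -0.64643613  0.44012877] [ 0.23612581  0.44703279 -0.04468169] 29.1333 0.05898715422695386
```

View pics/scene6.png

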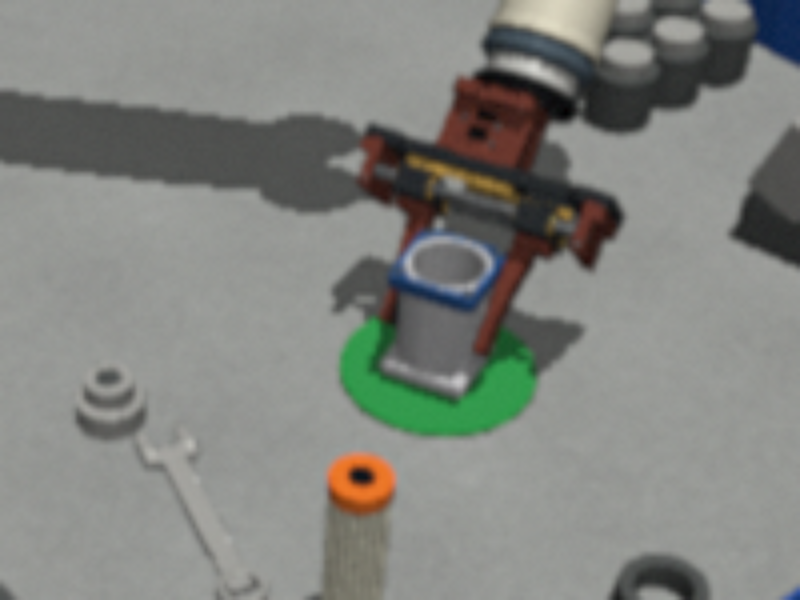

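The cup is mouth-up over the middle of the mat, and contact came at exactly the expected height of 47 mm. I'll let go, retreat and measure.

Run:
```python
from bench import *
from h import *
M=np.array([.4937,.2182])
p,q,z=gp([*M,.047],A2,-45)
gripper_open(); hold(.3); s=state();print(s["time"],s["ft_force"],s["finger_gap"])
move_l(p-.14*z,speed=.2)
p,q,z=gp([*M,.33],A2,0); move_to(p,q); hold(.2)
d=get_image("wrist"); np.savez("wrist7.npz",**d); cv2.imwrite("pics/wrist7.png",d["frame"])
W=cloud(d); m=near(W,M,.06,.08,.1); P=W[m]; print("rim",len(P),np.median(P[:,2]),P[:,2].std(),cv2.minAreaRect(P[:,:2].astype(np.float32)))
# bore floor
m=near(W,M,.015,-.01,.06); print("floor",m.sum(),np.median(W[m][:,2]))
# element
m=near(W,EL,.05,.12,.14);P=W[m];print("el",len(P),cv2.minEnclosingCircle(P[:,:2].astype(np.float32)) if len(P) else 0)
print(state()["time"])
```

```text
30.0667 [ 0.11669408 -0.40073878 -1.30728323] 0.08792312141833694
rim 1166 0.09026481360946359 0.002265253594815696 ((0.49312663078308105, 0.21766208112239838), (0.06212009862065315, 0.06114548072218895), 23.902402877807617)
floor 275 0.016493777485141775
el 570 ((0.6403830647468567, 0.015540000982582569), 0.01926155760884285)
32.0167
```

View pics/wrist7.png

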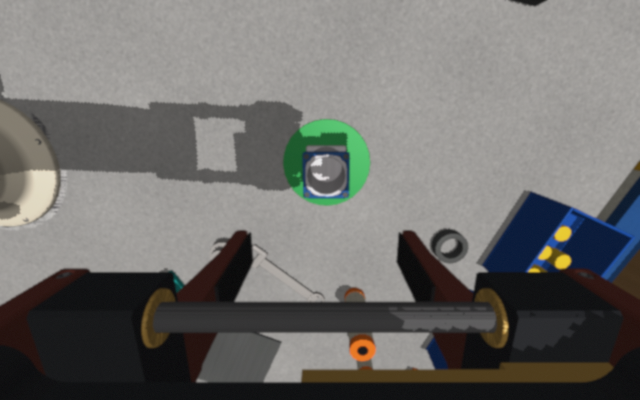

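The cup stands mouth-up on the mat (wrist 326,175): rim 90 mm, floor 16 mm, centre (0.4931, 0.2177), within 1 mm of the mat centre. The element is at (0.6404, 0.0155). I'll pick it up now, with the jaws aligned to miss the small decoy.

Run:
```python
from bench import *
from h import *
E=np.array([.6404,.0154]); q=quat([0,0,-1],[np.cos(.567),np.sin(.567),0])
move_to([*E,.24],q); hold(.1)
move_l([*E,.106],speed=.12); hold(.3); s=state(); print(s["ft_force"],s["time"])
close(); hold(.2); s=state(); print(s["finger_gap"],s["ft_force"],s["ee_pos"])
move_l([*E,.126],speed=.06); hold(.2); s=state(); print(s["finger_gap"],s["ft_force"],s["moment"],s["time"])
for n in ("scene","wrist"):
    d=get_image(n)["frame"]; cv2.imwrite(f"pics/{n}8.png",cv2.resize(d[120:270,260:460],None,fx=4,fy=4) if n=="scene" else d)
```

```text
[ 0.08964611 -0.51616531  0.57074078] 34.7083
0.03779957346583782 [0.04030466 0.45789695 0.36342196] [0.64040568 0.01540872 0.10597812]
0.03780266332684156 [ 0.1040857  -0.3459432  -1.34025679] [-0.02183789  0.0173039  -0.01054613] 36.4167
```

View pics/scene8.png

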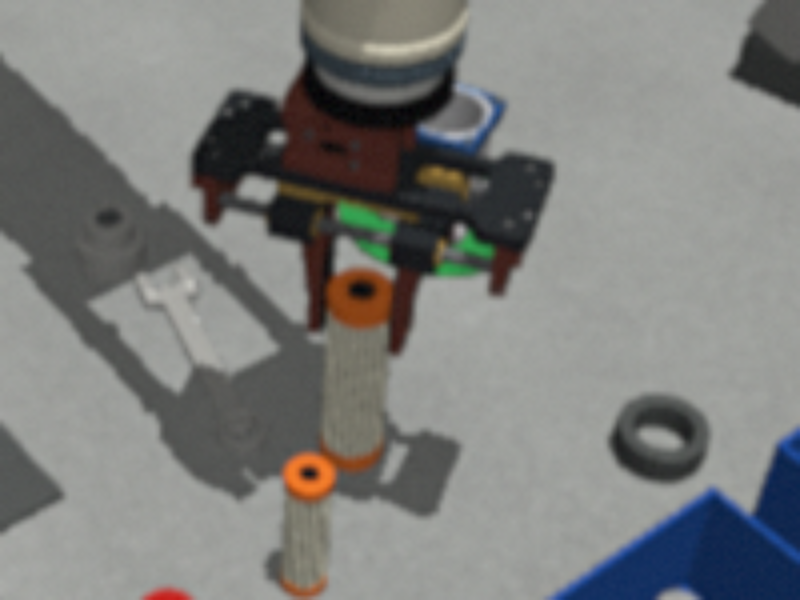

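View pics/wrist8.png

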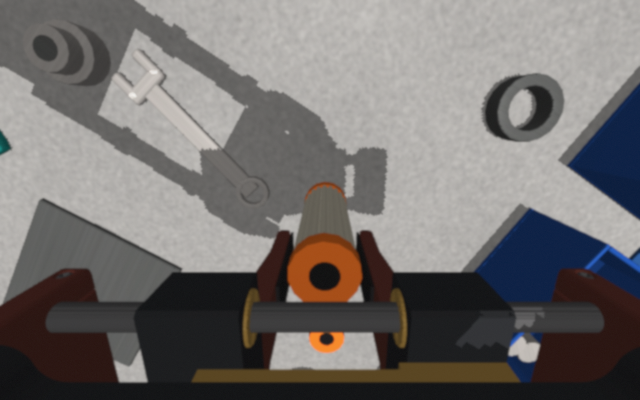

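The element is held upright at the top (gap 37.8 mm; wrist 324,270). I'll carry it over the cup, check the alignment, then lower.

Run:
```python
from bench import *
from h import *
E=np.array([.6404,.0154]); C=np.array([.4932,.2178])
move_l([*E,.25],speed=.15)
move_l([*((E+C)/2),.25],speed=.15); move_l([*C,.25],speed=.12); move_l([*C,.206],speed=.1); hold(.4)
s=state();print(s["time"],s["ee_pos"],s["ft_force"])
d=get_image("scene");f=d["frame"];W=cloud(d)
m=near(W,C,.03,.105,.21)&(W[...,2]<.195)
o=(f[...,2]>180)&(f[...,0]<90)&(f[...,1]<150)
for lo,hi in((.115,.15),(.15,.185)):
    P=W[near(W,C,.04,lo,hi)]; print(lo,len(P),np.median(P,0),P.min(0),P.max(0))
cv2.imwrite("pics/scene9.png",cv2.resize(f[80:230,260:460],None,fx=4,fy=4))
cv2.imwrite("pics/wrist9.png",get_image("wrist")["frame"])
```

```text
40.6583 [0.49332243 0.21785598 0.20636998] [-0.4607919   0.29459856 -1.25203674]
0.115 148 [0.50429244 0.20646997 0.13211547] [0.48052577 0.1984202  0.11519207] [0.51300955 0.22885178 0.14972095]
0.15 166 [0.50429809 0.20621396 0.16736329] [0.48075193 0.19868512 0.15009525] [0.51316251 0.22983274 0.18488393]
```

View pics/scene9.png

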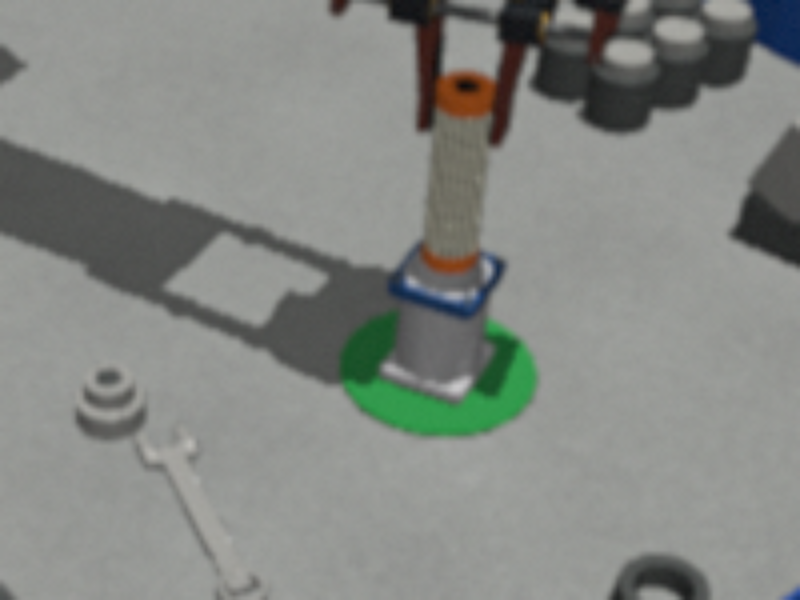

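View pics/wrist9.png

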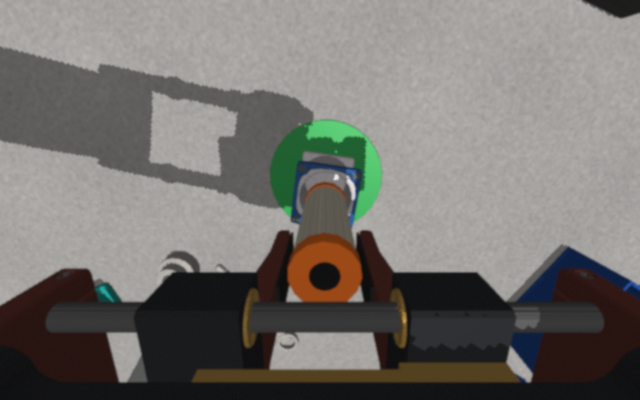

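The element is vertical, with no drift between lower and upper slices, and centred over the bore (scene crop 450,262). Now I'll lower it, watching the force.

Run:
```python
import bench
from bench import *
from h import *
C=np.array([.4932,.2178])
for z in (.185,.16,.14,.130):
    move_l([*C,z],speed=.08); f=state()["ft_force"]; print(z,np.round(f,1))
    if np.abs(f).max()>8: print("STOP"); raise SystemExit
p=lower(bench,[*C,.130],.117,3,.001); s=state(); print(s["ee_pos"],s["ft_force"],s["moment"],s["time"])
```

```text
0.185 [ 0.1  0.7 -1.4]
0.16 [ 0.3  0.1 -1. ]
0.14 [-0.4  0.4 -1.3]
0.13 [-0.   0.1 -1.6]
contact 0.121 7.763502811050311
[0.49333687 0.21782147 0.12189726] [-2.14202384 -0.56524059  5.86646014] [-0.34987342  0.5219398   0.03767122] 45.45
```

Contact came at TCP 0.1215, against an expected 0.122, so the element is on the floor of the bore. I'll release, retreat straight up and check.

Run:
```python
from bench import *
from h import *
C=np.array([.4932,.2178])
gripper_open(); hold(.3); s=state(); print(s["finger_gap"],s["ft_force"])
move_l([*C,.27],speed=.12)
p,q,z=gp([.36,.33,.30],A2,0); move_to(p,q); hold(.3)
for n in ("scene","top"):
    d=get_image(n); W=cloud(d); f=d["frame"]
    P=W[near(W,C,.03,.14,.155)]; print(n,"el top",len(P),P[:,2].mean() if len(P) else 0, cv2.minEnclosingCircle(P[:,:2].astype(np.float32)) if len(P) else 0)
    P=W[near(W,C,.06,.085,.1)]; print(n,"rim",len(P),P[:,2].mean() if len(P) else 0,cv2.minAreaRect(P[:,:2].astype(np.float32)) if len(P) else 0)
    cv2.imwrite(f"pics/{n}10.png",f)
s=state();print(s["time"],s["ft_force"],s["finger_gap"])
```

```text
0.08768090415856933 [-0.09966128  0.08998774 -0.65989355]
scene el top 127 0.14634926426135147 ((0.49331313371658325, 0.21674680709838867), 0.021136529743671417)
scene rim 245 0.09077771392495868 ((0.49322444200515747, 0.21829181909561157), (0.06313057243824005, 0.06556598842144012), 24.362882614135742)
top el top 241 0.14635467573930988 ((0.4923955500125885, 0.21621179580688477), 0.018987994641065598)
top rim 322 0.0902616992460101 ((0.4924478232860565, 0.21688312292099), (0.06217270717024803, 0.06261543929576874), 24.419187545776367)
49.1833 [ 0.23631411 -0.45086866  0.23369571] 0.08789776550926774
```

View pics/scene10.png

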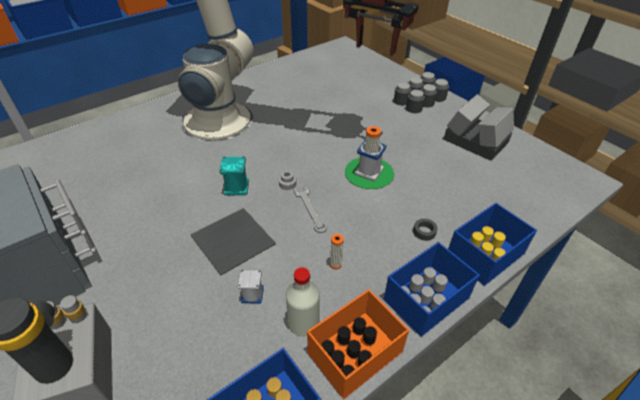

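View pics/top10.png

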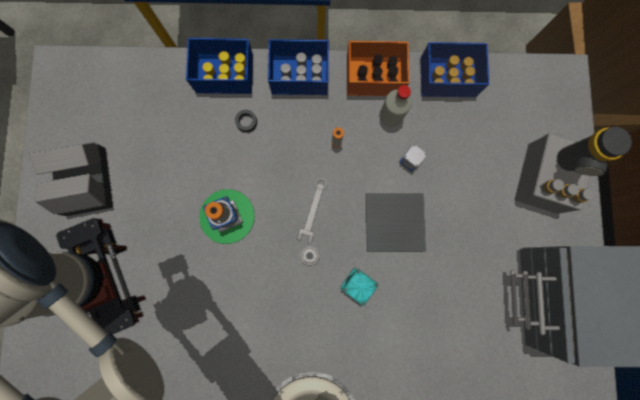

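Both pictures show the cup mouth-up on the mat with the element standing in it (scene 371,155; top 222,212). The wrench, coupling, ring and bottle are unmoved, and the gripper is open and clear. I'll hand it in.

```bash
python3 -c "
from bench import *
job_done()"
```

```text
the job is handed in; nothing more can be done
```

I turned the cup over and stood it mouth-up on the mat. After letting go of it, I lowered the element upright into it until it touched the bottom. I handed the job in at about 49 s on the robot's clock; it reports no verdict.

- **How the cup was turned:** I used two 90° turns, because a single flip would have brought the gripper body and wrist camera too close to the bench. Between the turns I laid the cup on its flat side on the mat and let go of it.
- **Cup position:** its centre measures about (0.493, 0.218), within about 1 mm of the mat centre at (0.4937, 0.2182). The rim is at 90 mm, as it should be.
- **Element position:** its top is at 146 mm, so it is on the bore floor, and it stood vertical with no drift when checked just before lowering. It sits centred in the cup to about 1.5 mm.
- **Forces:** the wrist sensor read at most about 8 N in my readings, at the contacts when setting the parts down.
- **Other parts:** the wrench, coupling, ring and bottle look unmoved in the before and after pictures. The gripper is open and away from everything.

No check failed. The cameras disagreed by 1–2 mm, which is within their calibration.

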